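# Pack the last praline and close the tin

## Task

The navy tin on the chocolatier's bench is packed but for one: stand the crimson praline upright in the gap in the middle of the tin, then close the tin with its own navy lid, sitting down flat all round with the tin still standing on the bench. Leave the mint-green lid lying where it is.

Things in the scene. Friction and masses are not known exactly. Their poses are not given: they have to be found in the camera images.
- crimson_praline: Loose round chocolate bonbon, glossy crimson, diameter 30 mm and 32 mm tall, straight-sided to 19 mm and narrowing to a dome above; about 25 g. It stands on a wooden board 18 mm thick in a row with a mint-green and a gold one of the same shape, 75 mm apart. Origin: centre of its underside, z up.
- navy_tin: Loose round open tin, navy blue, outer diameter 112 mm, inner diameter 106 mm, 60 mm tall, about 0.45 kg, standing on the bench. Its inside floor (white paper) lies 14 mm above its origin. Two pairs of brown and gold pralines, 22 mm tall, are fixed inside at its +x and -x sides, which leaves a free lane 45 mm wide along the tin's y axis through its middle: the gap, with room for the fingers on the y sides. Origin: centre of its underside, z up.
- navy_lid: Loose round lid of the navy tin, navy blue: disc of diameter 128 mm, 4 mm thick, its lower face 8 mm above the origin; below it a shallow plug of diameter 88 mm, 8 mm deep, which drops into the tin's mouth with 9 mm to spare all round; above it a brass knob, diameter 26 mm, straight-sided, 34 mm tall (12 to 46 mm above the origin). About 0.12 kg. Lies on the bench, knob up. Origin: centre of the plug's underside, z up; seated, it is 52 mm above the tin's origin.
- mint_lid: Bystander: loose lid of the same size and shape as the navy one but mint green, brass knob; it belongs to the mint tin at the back. Origin: centre of the plug's underside.
Mind the look-alikes: they are no part of the job. What is meant by the crimson_praline is not pink, and is the larger of those in its own colour.

How it is judged:
On the way:
1. the crimson praline stands upright in the middle of the navy tin, released (horizontal distance between crimson_praline and navy_tin below 0.025 m and z of crimson_praline in the frame of navy_tin below 0.02 m and angle between crimson_praline's own z axis and vertical below 0.25 rad and contact force between crimson_praline and the fingers below 0.1 N), for 0.2 s.
At the end, for the whole second after the job is handed in: Crimson praline upright (14 deg) on the tin's floor within 25 mm of its middle; navy lid's plug in the mouth (centres within 13 mm), on the rim within 3 mm, flat within 3 deg; tin upright on the bench; mint lid within 30 mm of its start; all at rest (horizontal distance between crimson_praline and navy_tin below 0.025 m and z of crimson_praline in the frame of navy_tin between 0.008 and 0.02 m and angle between crimson_praline's own z axis and vertical below 0.25 rad and horizontal distance between navy_lid and navy_tin below 0.013 m and z of navy_lid in the frame of navy_tin between 0.048 and 0.055 m and angle between the z axis of navy_lid and the z axis of navy_tin, either way round below 0.06 rad and angle between navy_lid's own z axis and vertical below 0.15 rad and angle between navy_tin's own z axis and vertical below 0.1 rad and height (world z) of navy_tin below 0.008 m and distance of mint_lid from where it was at the start of the episode below 0.03 m and linear speed of each of navy_lid, navy_tin, crimson_praline below 0.02 m/s); the robot touches nothing.
It fails at once if the navy tin is tipped by more than 20 degrees (angle between navy_tin's own z axis and vertical above 0.35 rad).
It fails at once if the mint lid is moved by more than 30 mm (distance of mint_lid from where it was at the start of the episode above 0.03 m).
It also fails if it takes over 58 s, if anything falls off the work surface, if the arm or the gripper's body presses on something with over 40 N, if the wrist force passes 120 N, or if a joint passes its speed limit or range.

## Robot

A 6-joint arm with a two-finger parallel gripper is mounted at the origin on the work surface. World frame = base frame: x ahead of the robot, y to its left, z up, the work surface at z = 0. Lengths are in m, angles in rad, forces in N, time in s.
With the tool pointing down it reaches from about 0.35 to 0.775 m from the base axis. Payload 5.5 kg.
Tool frame: the origin (TCP) lies midway between the tips of the shut fingers; the grasp point (between the pads) lies 19 mm behind it; z points along the fingers, x is the direction in which the jaws open and shut, and the axes are right-handed (so a half turn about z gives the same grasp; the last joint's range is limited). The gripper opens to 85 mm and grips with 20 to 120 N. Pads are 22 mm wide; open, the fingers measure 114 mm over their backs; the gripper's body (76 mm by 85 mm) begins 54 mm behind the grasp point. The pads swing forward as they close: fully open they stand 13 mm farther back than shut.
Start: joints at [-1.408, 0.313, 0.046, 1.304, 0, 1.431], TCP at [0.171, -0.549, 0.231] pointing down, gripper open.
Joint ranges: [-2.76, 2.76], [-0.86, 1.69], [-1.03, 1.26], [-2.2, 2.34], [-1.47, 1.5], [-3.14, 3.14]. Speed limits (rad/s): [2.57, 2.57, 3.14, 3.14, 3.14, 3.14].

## Interface

Orientations are given as a unit quaternion [w, x, y, z].
In Python, from workcell import env gives the robot as it stands.
- The arm moves only by the tool servo_tool, never from a script. Its argument "targets" is a list of rows, each an object with "xyz": the shift along the tool's x, y, z in m, a list of three; "twist": the turn, a rotation vector about the tool's x, y, z in rad, a list of three; "jaw": the opening, from 0 (shut) to 1 (fully open). A call has 1 to 12 rows; each row is the pose to reach, as a shift and turn from the pose commanded when the call began, along the tool's axes at that moment; what a row does not reach only later rows make up. A row lasts 1/12 s, in which the tool goes at most 41.7 mm and 7.16 degrees, less where a joint would pass 70% of its speed; a pose out of reach is approached as far as the arm can. A call with a gripper value outside its range is refused whole. The fingers move at their own pace and stop on an object; "squeeze" is the grip in N (left out, the last holds). Time passes only in rows, so rows that repeat a pose let the fingers close. It gives the time, the measured TCP pose, the force and the opening at its end, in the units of the state.
- env.get_state(): the state, without advancing time (a new reading comes with each control period).
- env.read_camera(name): name is "side" or "top" or "wrist"; returns a dict with "color" (400x640x3 uint8, red, green, blue), "depth" (400x640 float32, m along the optical axis (not along the pixel's ray), 0 where there is no reading), "fx", "fy", "cx", "cy" (pixels), "eye" and "attitude" of the camera in the world. Camera axes: x right, y down, z forward; pixel columns grow to the right and rows downward; lengths in m; the calibration is good to about 2 mm. A picture is of the moment at which its call begins.
- env.hand_in(): hands the job in, once; it reports no verdict.
The state is a dict: "clock": time; "joint_pos": joint angles; "qvel": joint speeds; "tau": joint torques, N m; "tcp_pos": TCP position; "orientation": TCP orientation; "wrist_force": force on the tool from outside, world axes, zero at the start; "ft_torque": the same for the moment, N m; "finger_gap": finger opening in m.
Only numpy, scipy, OpenCV 4.12 (cv2) and the standard library are available. Lean on these libraries where they do the work, as an engineer would, in place of code of your own. Each camera call takes 0.05 s, during which the arm holds its last target. There are 200 camera calls.

## Working session

There is one attempt and no reset: what is moved stays moved. The work goes in short steps, Python scripts to look and compute and a tool call to move; the robot and the scene stay as the last step left them, time stands still between calls to the robot, and variables do not carry over. Pictures are saved under pics/ and viewed, about 8 in all and at most 12, crops included, and the job is handed in when it is done.

Besides the shell and the picture viewer there is one more tool, called after "Emit:" as name(argument=value, ...), one argument or row to a line, values as JSON. servo_tool: Moves the arm, as the interface text tells. Its arguments: {"type":"object","properties":{"targets":{"type":"array","items":{"type":"object","properties":{"xyz":{"type":"array","items":{"type":"number"}},"twist":{"type":"array","items":{"type":"number"}},"jaw":{"type":"number"}}}},"squeeze":{"type":"number"}},"required":["targets"]}

```bash
mkdir -p pics; ls; cat > h.py <<'E'
import numpy as np, cv2
from workcell import env
from scipy.spatial.transform import Rotation as R
def rot(q): return R.from_quat([q[1],q[2],q[3],q[0]]).as_matrix()
def cam(n,save=None):
    c=env.read_camera(n)
    if save: cv2.imwrite(f'pics/{save}.png',c['color'][:,:,::-1])
    a=np.array(c['attitude'],float); c['R']=a if a.shape==(3,3) else rot(a)
    return c
def ray(c,u,v):
    return c['R']@np.array([(u-c['cx'])/c['fx'],(v-c['cy'])/c['fy'],1.])
def onplane(c,u,v,z):
    d=ray(c,u,v); e=np.array(c['eye']); return e+d*(z-e[2])/d[2]
def pts(c):
    h,w=c['depth'].shape; v,u=np.mgrid[:h,:w]; d=c['depth']
    P=np.stack([(u-c['cx'])/c['fx']*d,(v-c['cy'])/c['fy']*d,d],-1)
    return P@c['R'].T+np.array(c['eye'])
E
python3 - <<'E'
from h import *
a=cam('top','top0');b=cam('side','side0')
for c in(a,b):print(c['eye'],c['attitude'],c['fx'],c['cx'],c['cy'])
s=env.get_state();print(s)
E
```

```text
pics
[ 0.32389901 -0.08385922  1.1492048 ] [-0.06948393  0.70457171 -0.70393869  0.056754  ] 449.5690298202109 319.56486853352845 195.00847314612156
[ 0.38120627 -1.21135287  0.7225525 ] [-0.49694127  0.86594274 -0.05306177  0.01941622] 511.23541804418915 326.2640963611131 199.99210909626396
{'clock': 0.1, 'joint_pos': array([-1.40760348e+00,  3.13937106e-01,  4.51358668e-02,  1.30360420e+00,
        2.66495903e-05,  1.43117689e+00]), 'qvel': array([-0.00016043, -0.00117031,  0.0016114 , -0.00022184, -0.0012339 ,
       -0.00119509]), 'tau': array([ 3.23382905e-03, -4.81725132e+01,  2.99244583e+01,  1.26223237e-02,
       -1.28103679e-04, -1.80931771e-06]), 'tcp_pos': array([ 0.17138484, -0.54840923,  0.23050902]), 'orientation': array([-5.71695747e-04,  8.05668932e-01, -5.92365532e-01, -5.66263752e-04]), 'wrist_force': array([-0.10387505,  0.94185898,  0.26209579]), 'ft_torque': array([ 0.00860691,  0.02559238, -0.00687421]), 'finger_gap': 0.08514147602517388}
```

```bash
sleep 1
```

```text
(no output)
```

View pics/top0.png

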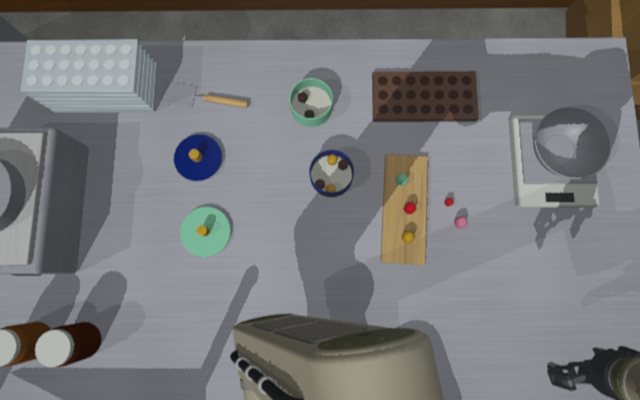

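View pics/side0.png

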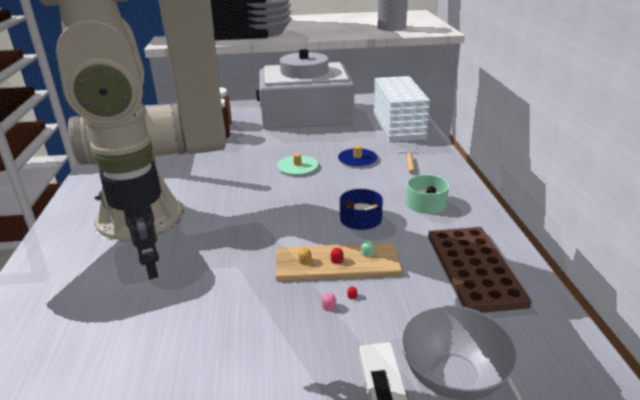

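Top view: crimson candidates are (410,208) on the board, between mint (402,180) and gold (408,237), a small red one (449,202) off the board, and a pink one (461,223). The one at (410,208) fits: it is on the board and the larger red one. The navy tin is at (331,173), the navy lid at (197,157), the mint lid at (205,231) and the mint tin at (311,102).

```bash
cat > m.py <<'E'
from h import *
c=cam('top'); P=pts(c); hsv=cv2.cvtColor(c['color'],cv2.COLOR_RGB2HSV)
def comps(lo,hi,mn=15):
    m=cv2.inRange(hsv,lo,hi); n,l,s,ce=cv2.connectedComponentsWithStats(m)
    return [(s[i],ce[i],l==i) for i in range(1,n) if s[i][4]>=mn]
print('red')
for lo,hi in(((0,150,90),(6,255,255)),((170,60,90),(180,255,255))):
    for s,ce,m in comps(lo,hi,20):
        if 350<ce[0]<480 and ce[1]<270: print(s,ce.round(1),'z',np.percentile(P[m][:,2],[50,95]).round(3),'onplane',onplane(c,*ce,0.040).round(3))
print('navy')
for s,ce,m in comps((110,140,40),(130,255,200),100):
    z=P[m][:,2]
    ys,xs=np.nonzero(m); (u,v),r=cv2.minEnclosingCircle(np.c_[xs,ys].astype(np.float32))
    print(s,(round(u,1),round(v,1),round(r,1)),'z',np.percentile(z,[5,50,95]).round(3),'z.06',onplane(c,u,v,.06).round(3),'z.012',onplane(c,u,v,.012).round(3))
print('gold')
for s,ce,m in comps((10,120,80),(28,255,255),8):
    if 150<ce[0]<430 and 130<ce[1]<260 and s[4]<400: print(s,ce.round(1),'z',np.percentile(P[m][:,2],[50,95]).round(3),'p.03',onplane(c,*ce,.036).round(3))
a=c['color'][125:265,280:480]; b=c['color'][135:255,165:245]
cv2.imwrite('pics/crop1.png',cv2.resize(a[:,:,::-1],None,fx=4,fy=4,interpolation=cv2.INTER_CUBIC))
E
python3 m.py
```

```text
red
[404 202  12  12  33] [409.5 207.3] z [0.043 0.048] onplane [ 0.493 -0.287  0.04 ]
[444 198  10   9  65] [448.7 201.7] z [0.02  0.027] onplane [ 0.507 -0.385  0.04 ]
[405 203  10  10  74] [409.5 207.7] z [0.049 0.053] onplane [ 0.492 -0.287  0.04 ]
[454 216  13  12 104] [460.1 221.8] z [0.028 0.035] onplane [ 0.457 -0.41   0.04 ]
navy
[ 174  135   48   45 1510] (197.6, 157.5, 23.8) z [0.009 0.012 0.016] z.06 [0.617 0.243 0.06 ] z.012 [0.63  0.257 0.012]
gold
[189 150  13  11 104] [194.9 154.9] z [0.045 0.05 ] p.03 [0.63  0.257 0.036]
[328 155   9  10  72] [331.9 159.2] z [0.034 0.039] p.03 [ 0.618 -0.095  0.036]
[326 185   9   7  49] [330.1 187.9] z [0.036 0.04 ] p.03 [ 0.543 -0.09   0.036]
[403 203  14  12  26] [408.3 210.3] z [0.023 0.041] p.03 [ 0.486 -0.285  0.036]
[197 226  12  10  93] [202.5 230.4] z [0.046 0.05 ] p.03 [0.436 0.228 0.036]
[401 230  14  14 147] [407.7 236.5] z [0.045 0.053] p.03 [ 0.421 -0.281  0.036]
```

```bash
sleep 0.1
```

```text
(no output)
```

View pics/crop1.png

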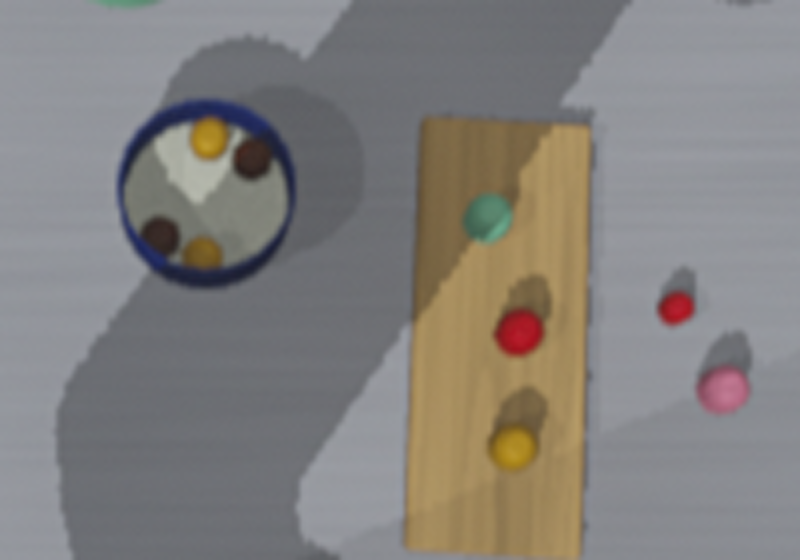

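The crop shows the crimson praline at crop (520,332), which is image (410,208). It is on the board, larger than the red one at (449,202) and not pink, so it is the target. The tin's pairs are at crop (209,138)/(252,158) and (203,253)/(160,237), with the lane running between them.

```bash
cat >> h.py <<'E'
def togo(p,lane=None,s=None):
    s=s or env.get_state(); M=rot(s['orientation']); t=s['tcp_pos']
    print('shift tool',(M.T@(np.array(p)-t)).round(4))
    if lane is not None:
        l=M.T@np.array([np.cos(lane),np.sin(lane),0]); a=np.arctan2(l[1],l[0]); a=(a+np.pi/2)%np.pi-np.pi/2
        print('twist tool z',a.round(4))
E
python3 - <<'E'
from h import *
c=cam('top')
f=lambda u,v,z:onplane(c,280+u/4,125+v/4,z)
A=(f(209,138,.036)+f(252,158,.036))/2;B=(f(203,253,.036)+f(160,237,.036))/2
print('tin rim',f(207,193,.06),'pair mid',(A+B)/2,'sep',np.linalg.norm(A-B))
d=A-B; ax=np.arctan2(d[1],d[0]);lane=ax+np.pi/2;print('x axis',ax,'lane',lane)
print('rim diam',np.linalg.norm(f(118,193,.06)-f(296,193,.06)))
p=f(520,332,.04);print('prl',p)
print('row',f(488,218,.04),f(513,449,.04),np.linalg.norm(p-f(488,218,.04)),np.linalg.norm(p-f(513,449,.04)))
s=env.get_state();print(rot(s['orientation']).round(3))
togo([p[0],p[1],.231],lane)
w=cam('wrist');M=rot(s['orientation']);print('wrist cam in tool',M.T@(np.array(w['eye'])-s['tcp_pos']),(M.T@w['R']).round(3),w['fx'])
E
```

```text
tin rim [ 0.5756049  -0.09404391  0.06      ] pair mid [ 0.57903026 -0.09368643  0.036     ] sep 0.07030026257770496
x axis -0.45989300543708966 lane 1.110903321357807
rim diam 0.11045343917116876
prl [ 0.49136379 -0.28845796  0.04      ]
row [ 0.56382558 -0.2708101   0.04      ] [ 0.41871    -0.28176417  0.04      ] 0.0745798771011896 0.07296149539452412
[[ 0.298 -0.955 -0.   ]
 [-0.955 -0.298  0.001]
 [-0.001 -0.    -1.   ]]
shift tool [-0.1529 -0.383  -0.    ]
twist tool z 0.7627
wrist cam in tool [ 0.00060851 -0.06910911 -0.14326529] [[ 1.    -0.     0.001]
 [ 0.     0.961  0.276]
 [-0.001 -0.276  0.961]] 288.2408535338084
```

Emit:
servo_tool(
  targets=[
    {"xyz": [-0.153, -0.383, 0.07], "twist": [0, 0, -2.379], "jaw": 1},
    {"xyz": [-0.153, -0.383, 0.07], "twist": [0, 0, -2.379], "jaw": 1},
    {"xyz": [-0.153, -0.383, 0.07], "twist": [0, 0, -2.379], "jaw": 1},
    {"xyz": [-0.153, -0.383, 0.07], "twist": [0, 0, -2.379], "jaw": 1},
    {"xyz": [-0.153, -0.383, 0.07], "twist": [0, 0, -2.379], "jaw": 1},
    {"xyz": [-0.153, -0.383, 0.07], "twist": [0, 0, -2.379], "jaw": 1},
    {"xyz": [-0.153, -0.383, 0.07], "twist": [0, 0, -2.379], "jaw": 1},
    {"xyz": [-0.153, -0.383, 0.07], "twist": [0, 0, -2.379], "jaw": 1},
    {"xyz": [-0.153, -0.383, 0.07], "twist": [0, 0, -2.379], "jaw": 1},
    {"xyz": [-0.153, -0.383, 0.07], "twist": [0, 0, -2.379], "jaw": 1},
    {"xyz": [-0.153, -0.383, 0.07], "twist": [0, 0, -2.379], "jaw": 1},
    {"xyz": [-0.153, -0.383, 0.07], "twist": [0, 0, -2.379], "jaw": 1},
  ],
)

```text
clock: 1.25
tcp_pos: [0.493, -0.286, 0.1603]
orientation: [-0.001, 0.993, 0.121, -0.0]
wrist_force: [-0.1, -0.5, -0.7]
finger_gap: 0.0851
```

```bash
python3 - <<'E'
from h import *
s=env.get_state();print(s['clock'],s['tcp_pos'],s['joint_pos'].round(3));togo([.491,-.288,.14],1.111)
E
```

```text
1.25 [ 0.4930261  -0.28598333  0.16034169] [-0.667  0.334 -0.1    1.138  0.     0.661]
shift tool [-0.0024  0.0015  0.0203]
twist tool z -0.8678
```

Emit:
servo_tool(
  targets=[
    {"xyz": [-0.002, 0.0, 0.02], "twist": [0, 0, -0.868], "jaw": 1},
    {"xyz": [-0.002, 0.0, 0.02], "twist": [0, 0, -0.868], "jaw": 1},
    {"xyz": [-0.002, 0.0, 0.02], "twist": [0, 0, -0.868], "jaw": 1},
    {"xyz": [-0.002, 0.0, 0.02], "twist": [0, 0, -0.868], "jaw": 1},
    {"xyz": [-0.002, 0.0, 0.02], "twist": [0, 0, -0.868], "jaw": 1},
    {"xyz": [-0.002, 0.0, 0.02], "twist": [0, 0, -0.868], "jaw": 1},
    {"xyz": [-0.002, 0.0, 0.02], "twist": [0, 0, -0.868], "jaw": 1},
    {"xyz": [-0.002, 0.0, 0.02], "twist": [0, 0, -0.868], "jaw": 1},
    {"xyz": [-0.002, 0.0, 0.02], "twist": [0, 0, -0.868], "jaw": 1},
    {"xyz": [-0.002, 0.0, 0.02], "twist": [0, 0, -0.868], "jaw": 1},
  ],
)

```text
clock: 2.08
tcp_pos: [0.4894, -0.2891, 0.1412]
orientation: [-0.0, 0.853, 0.521, -0.0]
wrist_force: [0.4, 0.1, -0.7]
finger_gap: 0.0852
```

```bash
cat > w.py <<'E'
from h import *
c=cam('wrist','w1');s=env.get_state();P=pts(c);hsv=cv2.cvtColor(c['color'],cv2.COLOR_RGB2HSV)
m=cv2.inRange(hsv,(0,120,60),(6,255,255))|cv2.inRange(hsv,(168,120,60),(180,255,255))
n,l,st,ce=cv2.connectedComponentsWithStats(m)
for i in range(1,n):
    if st[i][4]>300:
        q=P[l==i]; q=q[(q[:,2]<.07)&(q[:,2]>0)]
        lowq=q[q[:,2]<.037]
        print(st[i],ce[i].round(1),'pl.036',onplane(c,*ce[i],.036).round(4),'z',np.percentile(q[:,2],[1,50,99]).round(4),'top',q[q[:,2]>np.percentile(q[:,2],99)-.002].mean(0).round(4),'xext',np.ptp(q,0).round(4),'min/max',q.min(0).round(3),q.max(0).round(3))
print(s['clock'],s['tcp_pos']);
E
python3 w.py
```

```text
[307 185  32  36 914] [322.5 202.4] pl.036 [ 0.4942 -0.2889  0.036 ] z [0.0231 0.0474 0.0516] top [ 0.4954 -0.2892  0.0506] xext [0.0266 0.0279 0.0323] min/max [ 0.481 -0.303  0.02 ] [ 0.507 -0.275  0.052]
[232 244  21  24 388] [241.7 255.2] pl.036 [ 0.506  -0.3808  0.036 ] z [0.0045 0.0203 0.025 ] top [ 0.5146 -0.3926  0.024 ] xext [0.0181 0.0182 0.0223] min/max [ 0.504 -0.4    0.004] [ 0.522 -0.382  0.026]
2.1333 [ 0.48944838 -0.28910569  0.14126671]
```

View pics/w1.png

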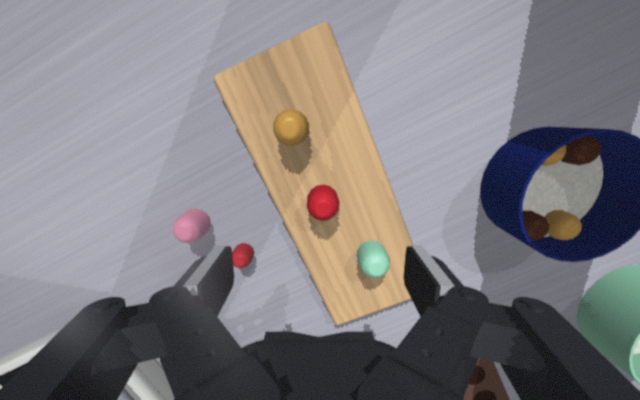

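The wrist view confirms the crimson praline at (322,202) between gold (291,127) and mint (373,260), with the small red one at (242,255) off the board. Its refined position is (0.494, -0.289). Next I descend and grip.

Emit:
servo_tool(
  targets=[
    {"xyz": [0.002, 0.004, 0.04], "twist": [0, 0, 0], "jaw": 0.9},
    {"xyz": [0.002, 0.004, 0.08], "twist": [0, 0, 0], "jaw": 0.9},
    {"xyz": [0.002, 0.004, 0.105], "twist": [0, 0, 0], "jaw": 0.9},
    {"xyz": [0.002, 0.004, 0.121], "twist": [0, 0, 0], "jaw": 0.9},
    {"xyz": [0.002, 0.004, 0.121], "twist": [0, 0, 0], "jaw": 0.9},
    {"xyz": [0.002, 0.004, 0.121], "twist": [0, 0, 0], "jaw": 0.25},
    {"xyz": [0.002, 0.004, 0.121], "twist": [0, 0, 0], "jaw": 0.25},
    {"xyz": [0.002, 0.004, 0.121], "twist": [0, 0, 0], "jaw": 0.25},
    {"xyz": [0.002, 0.004, 0.121], "twist": [0, 0, 0], "jaw": 0.25},
    {"xyz": [0.002, 0.004, 0.121], "twist": [0, 0, 0], "jaw": 0.25},
    {"xyz": [0.002, 0.004, 0.121], "twist": [0, 0, 0], "jaw": 0.25},
    {"xyz": [0.002, 0.004, 0.121], "twist": [0, 0, 0], "jaw": 0.25},
  ],
  squeeze=25,
)

```text
clock: 3.13
tcp_pos: [0.4951, -0.2901, 0.0222]
orientation: [0.002, 0.853, 0.523, 0.001]
wrist_force: [-0.7, -0.5, 6.9]
finger_gap: 0.029
```

Emit:
servo_tool(
  targets=[
    {"xyz": [0, 0, -0.03], "twist": [0, 0, 0], "jaw": 0.25},
    {"xyz": [0, 0, -0.07], "twist": [0, 0, 0], "jaw": 0.25},
    {"xyz": [0, 0, -0.11], "twist": [0, 0, 0], "jaw": 0.25},
    {"xyz": [0.02, 0, -0.15], "twist": [0, 0, 0], "jaw": 0.25},
    {"xyz": [0.055, -0.004, -0.15], "twist": [0, 0, 0], "jaw": 0.25},
    {"xyz": [0.09, -0.006, -0.15], "twist": [0, 0, 0], "jaw": 0.25},
    {"xyz": [0.125, -0.009, -0.15], "twist": [0, 0, 0], "jaw": 0.25},
    {"xyz": [0.16, -0.011, -0.15], "twist": [0, 0, 0], "jaw": 0.25},
    {"xyz": [0.19, -0.013, -0.15], "twist": [0, 0, 0], "jaw": 0.25},
    {"xyz": [0.212, -0.014, -0.15], "twist": [0, 0, 0], "jaw": 0.25},
    {"xyz": [0.212, -0.014, -0.15], "twist": [0, 0, 0], "jaw": 0.25},
    {"xyz": [0.212, -0.014, -0.15], "twist": [0, 0, 0], "jaw": 0.25},
  ],
)

```text
clock: 4.13
tcp_pos: [0.578, -0.0927, 0.1707]
orientation: [0.0, 0.852, 0.524, 0.0]
wrist_force: [-0.2, -0.3, -0.0]
finger_gap: 0.0291
```

```bash
cat > t.py <<'E'
from h import *
from scipy.optimize import least_squares
s=env.get_state();print(s['clock'],s['tcp_pos'],s['finger_gap'],s['wrist_force'].round(1))
for n in('wrist','top'):
    c=cam(n,'t_'+n);P=pts(c);hsv=cv2.cvtColor(c['color'],cv2.COLOR_RGB2HSV)
    m=cv2.inRange(hsv,(108,110,20),(132,255,255))>0
    near=np.hypot(P[...,0]-.577,P[...,1]+.094)<.08
    q=P[m&near&(abs(P[...,2]-.06)<.006)]
    f=lambda x:np.hypot(q[:,0]-x[0],q[:,1]-x[1])-.0545
    r=least_squares(f,[.577,-.094],loss='soft_l1',f_scale=.002)
    print(n,len(q),r.x.round(4),'rms',np.sqrt(np.mean(f(r.x)**2)).round(4),'z',q[:,2].mean().round(4))
    # pralines
    for lo,hi,k in(((10,110,60),(28,255,255),'gold'),((0,30,10),(18,200,75),'brown')):
        mm=((cv2.inRange(hsv,lo,hi)>0)&(np.hypot(P[...,0]-r.x[0],P[...,1]-r.x[1])<.05)&(P[...,2]<.055)&(P[...,2]>.022)).astype(np.uint8)
        nn,l,st,ce=cv2.connectedComponentsWithStats(mm)
        for i in range(1,nn):
            if st[i][4]>25: print(k,st[i][4],ce[i].round(0),onplane(c,*ce[i],.03).round(4)[:2],'P',P[l==i].mean(0).round(3))
E
python3 t.py
```

```text
4.1333 [ 0.57796475 -0.0926689   0.17068867] 0.029068617886365607 [-0.2 -0.3 -0. ]
wrist 873 [ 0.5835 -0.0931] rms 0.0011 z 0.0597
gold 469 [307. 158.] [ 0.5448 -0.0903] P [ 0.544 -0.09   0.035]
gold 351 [337. 222.] [ 0.6193 -0.0927] P [ 0.618 -0.092  0.033]
brown 481 [336. 158.] [ 0.5577 -0.0642] P [ 0.557 -0.064  0.035]
top 10 [ 0.5798 -0.0924] rms 0.0004 z 0.0599
```

View pics/t_wrist.png

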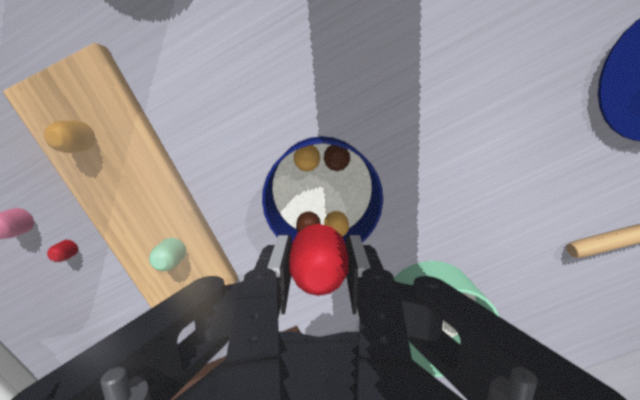

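The wrist view shows the praline upright in the jaws (318,258). The tin is at (323,190), with its pairs at (307,158)/(336,158) and (308,222)/(337,222), and the lane is parallel to the jaw axis. Tin centre is about (0.582, -0.092); wrist and top agree to 3 mm. Lowering now.

Emit:
servo_tool(
  targets=[
    {"xyz": [0.002, 0.003, 0.03], "twist": [0, 0, 0], "jaw": 0.25},
    {"xyz": [0.002, 0.003, 0.06], "twist": [0, 0, 0], "jaw": 0.25},
    {"xyz": [0.002, 0.003, 0.085], "twist": [0, 0, 0], "jaw": 0.25},
    {"xyz": [0.002, 0.003, 0.11], "twist": [0, 0, 0], "jaw": 0.25},
    {"xyz": [0.002, 0.003, 0.13], "twist": [0, 0, 0], "jaw": 0.25},
    {"xyz": [0.002, 0.003, 0.142], "twist": [0, 0, 0], "jaw": 0.25},
    {"xyz": [0.002, 0.003, 0.149], "twist": [0, 0, 0], "jaw": 0.25},
    {"xyz": [0.002, 0.003, 0.149], "twist": [0, 0, 0], "jaw": 0.25},
    {"xyz": [0.002, 0.003, 0.149], "twist": [0, 0, 0], "jaw": 0.25},
  ],
)

```text
clock: 4.98
tcp_pos: [0.5811, -0.0943, 0.0216]
orientation: [0.0, 0.853, 0.522, -0.0]
wrist_force: [-0.2, 0.4, -1.0]
finger_gap: 0.029
```

Emit:
servo_tool(
  targets=[
    {"xyz": [0, 0, 0.001], "twist": [0, 0, 0], "jaw": 0.25},
    {"xyz": [0, 0, 0.002], "twist": [0, 0, 0], "jaw": 0.25},
    {"xyz": [0, 0, 0.003], "twist": [0, 0, 0], "jaw": 0.25},
    {"xyz": [0, 0, 0.003], "twist": [0, 0, 0], "jaw": 0.25},
  ],
)

```text
clock: 5.32
tcp_pos: [0.5816, -0.0935, 0.0188]
orientation: [0.0, 0.853, 0.523, 0.0]
wrist_force: [0.4, 0.0, 0.6]
finger_gap: 0.0289
```

Emit:
servo_tool(
  targets=[
    {"xyz": [0, 0, 0.001], "twist": [0, 0, 0], "jaw": 0.25},
    {"xyz": [0, 0, 0.001], "twist": [0, 0, 0], "jaw": 0.4},
    {"xyz": [0, 0, 0.001], "twist": [0, 0, 0], "jaw": 0.55},
    {"xyz": [0, 0, 0.001], "twist": [0, 0, 0], "jaw": 0.55},
    {"xyz": [0, 0, 0.001], "twist": [0, 0, 0], "jaw": 0.55},
    {"xyz": [0, 0, -0.01], "twist": [0, 0, 0], "jaw": 0.55},
    {"xyz": [0, 0, -0.03], "twist": [0, 0, 0], "jaw": 0.55},
    {"xyz": [0, 0, -0.06], "twist": [0, 0, 0], "jaw": 0.55},
    {"xyz": [0, 0, -0.1], "twist": [0, 0, 0], "jaw": 0.55},
    {"xyz": [0, 0, -0.14], "twist": [0, 0, 0], "jaw": 0.55},
    {"xyz": [0, 0, -0.16], "twist": [0, 0, 0], "jaw": 0.55},
    {"xyz": [0, 0, -0.16], "twist": [0, 0, 0], "jaw": 0.55},
  ],
)

```text
clock: 6.32
tcp_pos: [0.5844, -0.0944, 0.1855]
orientation: [0.004, 0.853, 0.523, 0.004]
wrist_force: [0.3, -0.2, 0.7]
finger_gap: 0.0471
```

```bash
cat > t2.py <<'E'
from h import *
s=env.get_state();print(s['clock'],s['tcp_pos'],s['finger_gap'])
c=cam('wrist','w2');P=pts(c);hsv=cv2.cvtColor(c['color'],cv2.COLOR_RGB2HSV)
m=((cv2.inRange(hsv,(0,120,50),(6,255,255))|cv2.inRange(hsv,(168,120,50),(180,255,255)))>0)&(np.hypot(P[...,0]-.58,P[...,1]+.093)<.06)
q=P[m];print('praline',m.sum(),q.mean(0).round(4),'z',np.percentile(q[:,2],[1,99]).round(4),'ctr',((q.min(0)+q.max(0))/2).round(4))
# navy lid: wrist & top
togo([.63,.257,.17])
E
python3 t2.py
```

```text
6.3167 [ 0.58444831 -0.09436765  0.18548237] 0.04709446249961838
praline 672 [ 0.578  -0.0928  0.0416] z [0.0227 0.0479] ctr [ 0.5833 -0.0936  0.0344]
shift tool [ 0.334  -0.1176  0.012 ]
```

View pics/w2.png

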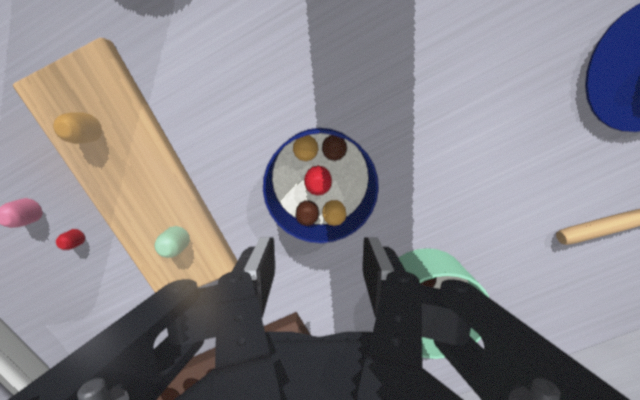

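The praline stands upright and released in the middle of the tin at (318,180), with its top at z≈0.048. Now to the navy lid.

Emit:
servo_tool(
  targets=[
    {"xyz": [0.03, -0.011, 0.0], "twist": [0, 0, 0], "jaw": 0.9},
    {"xyz": [0.065, -0.023, 0.0], "twist": [0, 0, 0], "jaw": 0.9},
    {"xyz": [0.1, -0.035, 0.0], "twist": [0, 0, 0], "jaw": 0.9},
    {"xyz": [0.135, -0.048, 0.0], "twist": [0, 0, 0], "jaw": 0.9},
    {"xyz": [0.17, -0.06, 0.0], "twist": [0, 0, 0], "jaw": 0.9},
    {"xyz": [0.205, -0.072, 0.01], "twist": [0, 0, 0], "jaw": 0.9},
    {"xyz": [0.24, -0.085, 0.01], "twist": [0, 0, 0], "jaw": 0.9},
    {"xyz": [0.275, -0.097, 0.01], "twist": [0, 0, 0], "jaw": 0.9},
    {"xyz": [0.31, -0.11, 0.02], "twist": [0, 0, 0], "jaw": 0.9},
    {"xyz": [0.334, -0.118, 0.02], "twist": [0, 0, 0], "jaw": 0.9},
    {"xyz": [0.334, -0.118, 0.02], "twist": [0, 0, 0], "jaw": 0.9},
    {"xyz": [0.334, -0.118, 0.02], "twist": [0, 0, 0], "jaw": 0.9},
  ],
)

```text
clock: 7.37
tcp_pos: [0.6262, 0.2591, 0.1561]
orientation: [-0.0, 0.852, 0.524, -0.002]
wrist_force: [-0.3, -0.7, 0.9]
finger_gap: 0.0767
```

```bash
cat > l.py <<'E'
from h import *
s=env.get_state();print(s['clock'],s['tcp_pos'],s['finger_gap'])
c=cam('wrist','w3');P=pts(c);hsv=cv2.cvtColor(c['color'],cv2.COLOR_RGB2HSV)
near=(np.hypot(P[...,0]-.63,P[...,1]-.257)<.09)&(P[...,2]<.06)
m=(cv2.inRange(hsv,(108,110,20),(132,255,255))>0)&near
ys,xs=np.nonzero(m);h=cv2.convexHull(np.c_[xs,ys].astype(np.float32))[:,0]
g=np.array([onplane(c,u,v,.012)[:2] for u,v in h],np.float32);(a,r)=cv2.minEnclosingCircle(g);print('disc',np.round(a,4),r)
k=(cv2.inRange(hsv,(10,90,60),(30,255,255))>0)&near&(P[...,2]>.02)
t=P[k&(P[...,2]>.043)];print('knob top',k.sum(),len(t),t.mean(0).round(4),np.ptp(t,0).round(4))
k0=t.mean(0);togo([k0[0],k0[1],.018])
E
python3 l.py
```

```text
7.3667 [0.62624059 0.25911229 0.15610883] 0.076713200796825
disc [0.633  0.2575] 0.06331542879343033
knob top 703 575 [0.6324 0.2579 0.0466] [0.0245 0.0247 0.0057]
shift tool [0.003  0.0055 0.1386]
```

View pics/w3.png

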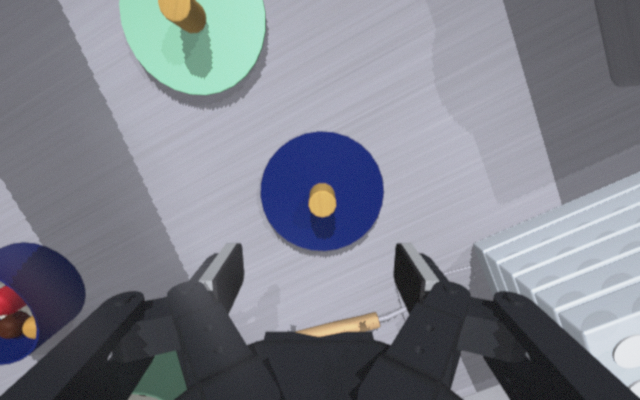

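The wrist view shows the navy lid at (322,190) with its knob top at (322,203), and the mint lid off to the upper left. Disc and knob fits agree: (0.6327, 0.2577), knob top z 0.0466, disc radius 63 mm.

Emit:
servo_tool(
  targets=[
    {"xyz": [0.002, 0.003, 0.03], "twist": [0, 0, 0], "jaw": 0.75},
    {"xyz": [0.002, 0.003, 0.06], "twist": [0, 0, 0], "jaw": 0.75},
    {"xyz": [0.002, 0.003, 0.08], "twist": [0, 0, 0], "jaw": 0.75},
    {"xyz": [0.002, 0.003, 0.08], "twist": [0, 0, 0], "jaw": 0.75},
    {"xyz": [0.002, 0.003, 0.08], "twist": [0, 0, 0], "jaw": 0.75},
  ],
)

```text
clock: 7.83
tcp_pos: [0.6299, 0.2563, 0.0771]
orientation: [-0.0, 0.853, 0.522, -0.002]
wrist_force: [0.2, -0.4, 0.5]
finger_gap: 0.0641
```

```bash
python3 -c "
from h import *
togo([.6327,.2577,.018])"
```

```text
shift tool [0.0027 0.002  0.0591]
```

Emit:
servo_tool(
  targets=[
    {"xyz": [0.003, 0.002, 0.025], "twist": [0, 0, 0], "jaw": 0.75},
    {"xyz": [0.003, 0.002, 0.045], "twist": [0, 0, 0], "jaw": 0.75},
    {"xyz": [0.003, 0.002, 0.056], "twist": [0, 0, 0], "jaw": 0.75},
    {"xyz": [0.003, 0.002, 0.056], "twist": [0, 0, 0], "jaw": 0.5},
    {"xyz": [0.003, 0.002, 0.056], "twist": [0, 0, 0], "jaw": 0.2},
    {"xyz": [0.003, 0.002, 0.056], "twist": [0, 0, 0], "jaw": 0.2},
    {"xyz": [0.003, 0.002, 0.056], "twist": [0, 0, 0], "jaw": 0.2},
    {"xyz": [0.003, 0.002, 0.056], "twist": [0, 0, 0], "jaw": 0.2},
    {"xyz": [0.003, 0.002, 0.056], "twist": [0, 0, 0], "jaw": 0.2},
    {"xyz": [0.003, 0.002, 0.056], "twist": [0, 0, 0], "jaw": 0.2},
  ],
  squeeze=45,
)

```text
clock: 8.67
tcp_pos: [0.6357, 0.2602, 0.0245]
orientation: [0.001, 0.853, 0.523, 0.002]
wrist_force: [-1.0, -1.4, 7.3]
finger_gap: 0.0245
```

Emit:
servo_tool(
  targets=[
    {"xyz": [0, 0, -0.01], "twist": [0, 0, 0], "jaw": 0.2},
    {"xyz": [0, 0, -0.03], "twist": [0, 0, 0], "jaw": 0.2},
    {"xyz": [0, 0, -0.06], "twist": [0, 0, 0], "jaw": 0.2},
    {"xyz": [0, 0, -0.09], "twist": [0, 0, 0], "jaw": 0.2},
    {"xyz": [-0.005, 0.0016, -0.12], "twist": [0, 0, 0], "jaw": 0.2},
    {"xyz": [-0.02, 0.0064, -0.135], "twist": [0, 0, 0], "jaw": 0.2},
    {"xyz": [-0.045, 0.0144, -0.14], "twist": [0, 0, 0], "jaw": 0.2},
    {"xyz": [-0.075, 0.024, -0.14], "twist": [0, 0, 0], "jaw": 0.2},
    {"xyz": [-0.105, 0.0337, -0.14], "twist": [0, 0, 0], "jaw": 0.2},
    {"xyz": [-0.135, 0.0433, -0.14], "twist": [0, 0, 0], "jaw": 0.2},
    {"xyz": [-0.165, 0.053, -0.14], "twist": [0, 0, 0], "jaw": 0.2},
    {"xyz": [-0.195, 0.0626, -0.14], "twist": [0, 0, 0], "jaw": 0.2},
  ],
)

```text
clock: 9.67
tcp_pos: [0.6002, 0.0556, 0.162]
orientation: [-0.0, 0.853, 0.523, -0.001]
wrist_force: [-0.3, 0.1, -1.0]
finger_gap: 0.0245
```

Emit:
servo_tool(
  targets=[
    {"xyz": [-0.03, 0.0096, 0], "twist": [0, 0, 0], "jaw": 0.2},
    {"xyz": [-0.06, 0.0193, 0], "twist": [0, 0, 0], "jaw": 0.2},
    {"xyz": [-0.09, 0.0289, 0], "twist": [0, 0, 0], "jaw": 0.2},
    {"xyz": [-0.115, 0.037, 0], "twist": [0, 0, 0], "jaw": 0.2},
    {"xyz": [-0.133, 0.043, 0], "twist": [0, 0, 0], "jaw": 0.2},
    {"xyz": [-0.142, 0.046, 0], "twist": [0, 0, 0], "jaw": 0.2},
    {"xyz": [-0.144, 0.046, 0], "twist": [0, 0, 0], "jaw": 0.2},
    {"xyz": [-0.144, 0.046, 0], "twist": [0, 0, 0], "jaw": 0.2},
    {"xyz": [-0.144, 0.046, 0], "twist": [0, 0, 0], "jaw": 0.2},
  ],
)

```text
clock: 10.42
tcp_pos: [0.577, -0.0906, 0.1621]
orientation: [-0.0, 0.852, 0.523, -0.0]
wrist_force: [0.6, -0.5, -1.4]
finger_gap: 0.0243
```

```bash
cat > v.py <<'E'
from h import *
import sys
s=env.get_state();print(s['clock'],s['tcp_pos'],s['finger_gap'],s['wrist_force'].round(1))
M=rot(s['orientation'])
for n in('wrist','side','top'):
    c=cam(n,sys.argv[1]+n);P=pts(c);hsv=cv2.cvtColor(c['color'],cv2.COLOR_RGB2HSV)
    m=(cv2.inRange(hsv,(108,110,20),(132,255,255))>0)&(np.hypot(P[...,0]-.582,P[...,1]+.092)<.1)&(P[...,2]>float(sys.argv[2]))
    q=P[m]
    if len(q)<60: print(n,len(q));continue
    zt=np.median(q[:,2]); ce=np.median(q,0)
    for _ in range(4):   # plane of the disc's top
        A=np.c_[q[:,:2],np.ones(len(q))];k=np.linalg.lstsq(A,q[:,2],rcond=None)[0];r=q[:,2]-A@k;q=q[abs(r)<max(.002,2*np.median(abs(r)))]
    print(n,len(q),'ext',q.min(0).round(3),q.max(0).round(3),'ctr',((q.min(0)+q.max(0))/2).round(4),'tilt',k[:2].round(3))
    m2=(cv2.inRange(hsv,(108,110,20),(132,255,255))>0)&(np.hypot(P[...,0]-.582,P[...,1]+.092)<.1)&(P[...,2]<.062)&(P[...,2]>.01);print('  tin px',m2.sum(), P[m2].mean(0).round(3) if m2.sum() else '')
E
python3 v.py h1 .09
```

```text
10.4167 [ 0.57702351 -0.09063256  0.16214846] 0.02426632747072138 [ 0.6 -0.5 -1.4]
wrist 21762 ext [ 0.512 -0.154  0.148] [ 0.638 -0.028  0.153] ctr [ 0.5749 -0.0909  0.1505] tilt [-0.007  0.002]
  tin px 0 
side 652 ext [ 0.513 -0.153  0.149] [ 0.634 -0.036  0.153] ctr [ 0.5739 -0.0942  0.1512] tilt [-0.004  0.001]
  tin px 1136 [ 0.581 -0.101  0.037]
top 105 ext [ 0.516 -0.149  0.148] [ 0.61  -0.119  0.153] ctr [ 0.5628 -0.1337  0.1507] tilt [-0.027 -0.135]
  tin px 2 [ 0.535 -0.123  0.046]
```

View pics/h1wrist.png

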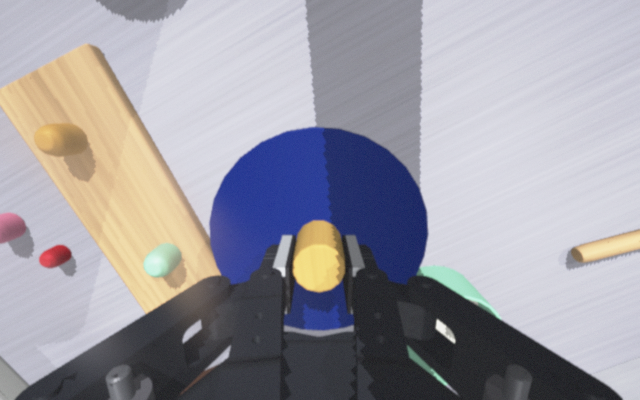

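The lid hangs flat (tilt under 0.01) at (0.575, -0.091), disc top 0.1505. It needs +7 mm along tool y, then about 86 mm down.

Emit:
servo_tool(
  targets=[
    {"xyz": [0.002, 0.007, 0.01], "twist": [0, 0, 0], "jaw": 0.2},
    {"xyz": [0.002, 0.007, 0.03], "twist": [0, 0, 0], "jaw": 0.2},
    {"xyz": [0.002, 0.007, 0.05], "twist": [0, 0, 0], "jaw": 0.2},
    {"xyz": [0.002, 0.007, 0.065], "twist": [0, 0, 0], "jaw": 0.2},
    {"xyz": [0.002, 0.007, 0.072], "twist": [0, 0, 0], "jaw": 0.2},
    {"xyz": [0.002, 0.007, 0.072], "twist": [0, 0, 0], "jaw": 0.2},
    {"xyz": [0.002, 0.007, 0.072], "twist": [0, 0, 0], "jaw": 0.2},
  ],
)

```text
clock: 11.15
tcp_pos: [0.5846, -0.0925, 0.09]
orientation: [-0.0, 0.852, 0.523, -0.0]
wrist_force: [-0.5, 0.0, -1.3]
finger_gap: 0.0243
```

Emit:
servo_tool(
  targets=[
    {"xyz": [0, 0, 0.003], "twist": [0, 0, 0], "jaw": 0.2},
    {"xyz": [0, 0, 0.006], "twist": [0, 0, 0], "jaw": 0.2},
    {"xyz": [0, 0, 0.009], "twist": [0, 0, 0], "jaw": 0.2},
    {"xyz": [0, 0, 0.011], "twist": [0, 0, 0], "jaw": 0.2},
    {"xyz": [0, 0, 0.011], "twist": [0, 0, 0], "jaw": 0.2},
    {"xyz": [0, 0, 0.011], "twist": [0, 0, 0], "jaw": 0.2},
  ],
)

```text
clock: 11.65
tcp_pos: [0.5844, -0.0929, 0.0793]
orientation: [0.0, 0.853, 0.523, -0.0]
wrist_force: [-0.2, 0.4, -1.5]
finger_gap: 0.0244
```

```bash
python3 v.py h2 .064
```

```text
11.65 [ 0.5843604  -0.09286454  0.07928697] 0.02442922713741497 [-0.2  0.4 -1.5]
wrist 21710 ext [ 0.519 -0.155  0.066] [ 0.645 -0.03   0.07 ] ctr [ 0.5823 -0.0929  0.0677] tilt [-0.007  0.001]
  tin px 0 
side 634 ext [ 0.519 -0.158  0.066] [ 0.641 -0.041  0.071] ctr [ 0.5803 -0.0992  0.0684] tilt [-0.003 -0.002]
  tin px 676 [ 0.575 -0.135  0.034]
top 68 ext [ 0.529 -0.151  0.066] [ 0.613 -0.126  0.07 ] ctr [ 0.5708 -0.1388  0.0679] tilt [-0.019 -0.03 ]
  tin px 1 [ 0.546 -0.132  0.061]
```

Plug tip is inside the mouth, centred at (0.582, -0.093), with no contact and about 3.5 mm to go.

Emit:
servo_tool(
  targets=[
    {"xyz": [0, 0, 0.001], "twist": [0, 0, 0], "jaw": 0.2},
    {"xyz": [0, 0, 0.002], "twist": [0, 0, 0], "jaw": 0.2},
    {"xyz": [0, 0, 0.003], "twist": [0, 0, 0], "jaw": 0.2},
    {"xyz": [0, 0, 0.0035], "twist": [0, 0, 0], "jaw": 0.2},
    {"xyz": [0, 0, 0.0035], "twist": [0, 0, 0], "jaw": 0.2},
  ],
)

```text
clock: 12.22
tcp_pos: [0.5845, -0.0929, 0.0765]
orientation: [0.0, 0.853, 0.523, 0.0]
wrist_force: [-2.4, -0.4, 4.9]
finger_gap: 0.0243
```

Contact felt (vertical force from -1.5 to +4.9 N), so I release and retreat.

Emit:
servo_tool(
  targets=[
    {"xyz": [0, 0, 0], "twist": [0, 0, 0], "jaw": 0.35},
    {"xyz": [0, 0, 0], "twist": [0, 0, 0], "jaw": 0.5},
    {"xyz": [0, 0, 0], "twist": [0, 0, 0], "jaw": 0.7},
    {"xyz": [0, 0, 0], "twist": [0, 0, 0], "jaw": 0.7},
    {"xyz": [0, 0, -0.01], "twist": [0, 0, 0], "jaw": 0.7},
    {"xyz": [0, 0, -0.03], "twist": [0, 0, 0], "jaw": 0.7},
    {"xyz": [0, 0, -0.06], "twist": [0, 0, 0], "jaw": 0.7},
    {"xyz": [0, 0, -0.09], "twist": [0, 0, 0], "jaw": 0.7},
    {"xyz": [0, 0, -0.12], "twist": [0, 0, 0], "jaw": 0.7},
    {"xyz": [0, 0, -0.14], "twist": [0, 0, 0], "jaw": 0.7},
    {"xyz": [0, 0, -0.14], "twist": [0, 0, 0], "jaw": 0.7},
    {"xyz": [0, 0, -0.14], "twist": [0, 0, 0], "jaw": 0.7},
  ],
)

```text
clock: 13.22
tcp_pos: [0.5854, -0.0931, 0.218]
orientation: [0.002, 0.853, 0.523, 0.001]
wrist_force: [-0.3, 0.3, 0.0]
finger_gap: 0.0596
```

```bash
python3 v.py h3 .055; python3 -c "
import cv2;a=cv2.imread('pics/h3side.png')[140:260,260:460];b=cv2.imread('pics/h3wrist.png')
cv2.imwrite('pics/fin.png',cv2.vconcat([cv2.resize(a,(600,340)),cv2.resize(b[60:340,160:480],(600,260))]))"
```

```text
13.2167 [ 0.58543747 -0.09311048  0.21795095] 0.059573369286657206 [-0.3  0.3  0. ]
wrist 8900 ext [ 0.52  -0.156  0.063] [ 0.646 -0.031  0.067] ctr [ 0.5827 -0.0936  0.0648] tilt [-0.004  0.001]
  tin px 0 
side 643 ext [ 0.52  -0.156  0.063] [ 0.641 -0.039  0.068] ctr [ 0.5807 -0.0979  0.0655] tilt [-0.005  0.   ]
  tin px 652 [ 0.576 -0.136  0.034]
top 142 ext [ 0.537 -0.154  0.062] [ 0.603 -0.124  0.067] ctr [ 0.5701 -0.139   0.0648] tilt [-0.03   0.014]
  tin px 17 [ 0.56  -0.139  0.061]
```

View pics/fin.png

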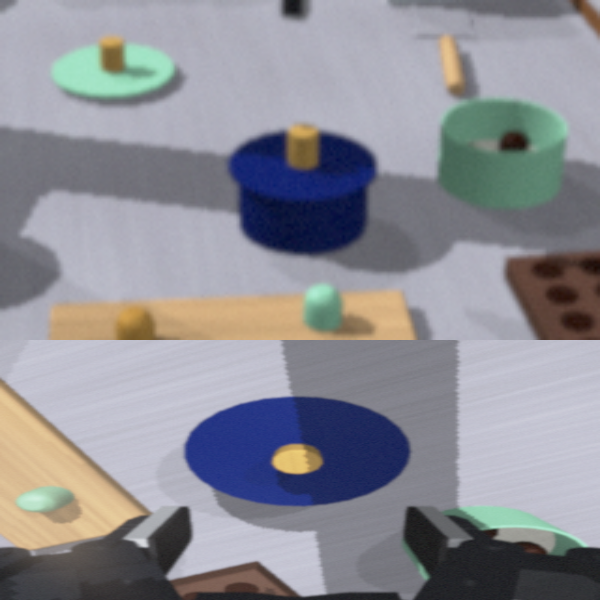

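The lid sits flat on the tin: disc top 0.0648 against 0.064 expected, tilt about 0.004. The tin is upright, the mint lid lies undisturbed and the gripper is clear.

```bash
python3 -c "
from workcell import env
print(env.hand_in())"
```

```text
the job is handed in; nothing more can be done
None
```

The crimson praline stands in the gap in the middle of the navy tin, the tin is closed with its own navy lid, and the job was handed in at about 13.4 s. No verdict was reported.

- **Praline:** after release, the wrist picture showed it upright at about (0.583, -0.094), within a few mm of the tin's centre (0.582, -0.092). Its top was at z≈0.048, where 0.046 was expected. It could not be seen again once the lid was on.
- **Lid:** it is centred at (0.583, -0.094) with its disc top at 0.0648, where 0.064 was expected. Tilt was about 0.004 rad in the wrist and side views.
- **Tin and mint lid:** in the last side picture the tin stands upright on the bench. The mint lid was never approached and looks undisturbed, though I did not measure its position again.
- **Disagreements:** the top and wrist cameras differed by about 3 mm on the tin's centre, so I used the wrist value. The top camera's final tilt reading (0.03 rad) came from a partly hidden sliver of the lid, so I did not rely on it.

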